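Hold the curing lamp over the red primer patch

TASK

Take the cordless curing lamp out of its yellow-edged nest by its orange handle, carry it over the perforated metal screen, and finish holding it level, its lens about 15 mm above the rust-red primer patch on the dark panel (not the grey patch), centred on the masked rectangle and with its long side along the rectangle's long side. The program ends with the lamp still held there, hovering still. The primer is tacky: neither lamp nor robot may touch the panel; do not bump the screen with lamp or robot either, and leave the things lying around the nest and on the panel where they are.

Things in the scene. Friction and masses are not known exactly. Their poses are not given: they have to be found in the camera images.
- lamp: cordless curing lamp, 0.35-0.6 kg, lens down in the nest. Grey head 96 (x) x 70 (y) x 34 mm high; above it an orange handle bar along x, 104 long, 28 wide, 26 high, its centre 77 mm above the origin; 30 mm finger gap under it (posts at x = +-42 mm; +x end of the bar black). Origin: centre of the underside, the lens; z up. Balanced under mid-handle. Either end may lie either way over the patch
- dock: lamp nest, fixed: black base with yellow rim, 110 (x) x 84 (y) mm, floor 12 mm and rim 22 mm above the bench, 2 mm play around the lamp, which lifts straight up. Origin: underside centre, on the bench; x along the lamp's length. On the left or right of the screen; the panel is on the other side
- panel: dark glossy door-skin section, fixed, 190 (x) x 330 (y) mm, on two timber bearers; top face level, 46 mm above the bench. Origin: on the bench under its centre
- patch_red: the target: rust-red primer rectangle 68 (x) x 38 (y) mm inside a cream masking-tape frame of outer size 88 x 58 mm, flat on the panel. Origin: its centre, on the panel's top face (46 mm above the bench); z up, x along its long side
- patch_grey: same-sized masked rectangle in grey, already cured, on the same panel; not the target. Origin and axes as for the red one
- screen: upright perforated sheet-metal screen with a blue top edge, fixed, between nest and panel: 360 (x) long, top 110 mm above the bench, foot 30 mm wide. Origin: on the bench under its middle; x along its length, y across it
- magnet: blue round holding magnet standing on the panel between the patches, 30 mm diameter, 30 mm high, loose; leave alone. Origin: underside centre
- tape: roll of cream masking tape lying beyond the nest (farther from the robot), 110 mm diameter, 25 high, loose; leave alone
- block: wood block 40 x 130 x 35 mm high on the robot's side of the nest, loose; leave alone
- driver: screwdriver, 200 mm long, lying beside the nest, 100 mm from its centre line, about 30 mm high at most, loose; leave alone

How it is judged:
On the way, in this order (a step that is already met when the one before it is completed fails the run):
1. the lamp is lifted clear of its nest in the gripper (z of lamp in the frame of dock above 0.04 m and contact force between the fingers and lamp above 2 N), for 0.1 s.
2. the lamp is carried over the screen, above its top edge (height (world z) of lamp above 0.11 m and y of lamp in the frame of screen between -0.06 and 0.06 m and x of lamp in the frame of screen between -0.2 and 0.2 m and contact force between the fingers and lamp above 2 N), for 0.02 s.
At the end, for the whole second after the job is handed in: gripper still holds the lamp, at rest (under 0.02 m/s), lens 5 to 25 mm above the red patch, centres within 10 mm, long sides parallel within 0.14 rad, level within 0.10 rad, lamp touching only the gripper; tape, block, screwdriver and magnet within 20 mm of their starts (z of lamp in the frame of patch_red between 0.005 and 0.025 m and horizontal distance between lamp and patch_red below 0.01 m and angle between the x axis of lamp and the x axis of patch_red, either way round below 0.14 rad and angle between lamp's own z axis and vertical below 0.1 rad and linear speed of lamp below 0.02 m/s and contact force between the fingers and lamp above 2 N and contact force between lamp and panel below 0.2 N and contact force between lamp and tape below 0.2 N and contact force between lamp and block below 0.2 N and contact force between lamp and driver below 0.2 N and contact force between lamp and magnet below 0.2 N and distance of each of tape, block, driver, magnet from where it was at the start of the episode below 0.02 m); the arm keeps its last pose, push and grip.
It fails at once if the lamp or the robot touches the panel (contact force between any of lamp, the fingers, the arm and panel above 0.5 N).
It fails at once if the lamp or the robot bumps the screen (contact force between any of lamp, the fingers, the arm and screen above 0.5 N).
It fails at once if the tape, block, screwdriver or magnet is moved more than 20 mm (distance of any of tape, block, driver, magnet from where it was at the start of the episode above 0.02 m).
It also fails if it takes over 48 s, if anything falls off the work surface, if the arm or the gripper's body presses on something with over 40 N, if the wrist force passes 120 N, or if a joint passes its speed limit or range.

ROBOT

A 6-joint arm with a two-finger parallel gripper is mounted at the origin on the work surface. World frame = base frame: x ahead of the robot, y to its left, z up, the work surface at z = 0. Lengths are in m, angles in rad, forces in N, time in s.
With the tool pointing down it reaches from about 0.375 to 0.75 m from the base axis. Payload 9 kg.
Tool frame: the origin (TCP) lies midway between the tips of the shut fingers; the grasp point (between the pads) lies 19 mm behind it; z points along the fingers, y is the line along which they close (so a half turn about z gives the same grasp; the last joint's range is limited). The gripper opens to 85 mm and grips with 20 to 120 N. Pads are 22 mm wide; open, the fingers measure 114 mm over their backs; the gripper's body (76 mm by 85 mm) begins 54 mm behind the grasp point. The pads swing forward as they close: fully open they stand 13 mm farther back than shut.
Start: joints at [-1.404, 0.104, 0.097, 1.564, 0, 1.353], TCP at [0.225, -0.556, 0.231] pointing down, gripper open.
Joint ranges: [-2.99, 2.99], [-0.84, 1.86], [-1.1, 1.16], [-1.84, 2.11], [-1.51, 1.56], [-3.14, 3.14]. Speed limits (rad/s): [2.22, 2.22, 2.57, 3.14, 3.14, 3.14].

INTERFACE

Orientations are given as a 3x3 rotation matrix whose columns are the frame's x, y, z axes.
In Python, from cell import arm, viewer, order gives the robot as it stands. The module is installed in compiled form; this text tells all that it offers.
- The arm moves only by the tool servo_tool, never from a script. Its arguments are lists of equal length, an entry for each row: "offset": the shift along the tool's x, y, z in cm, a list of three; "twist": the turn, a rotation vector about the tool's x, y, z in rad, a list of three; "hand": the opening, from 0 (shut) to 1 (fully open). In form: {"offset": [[dx, dy, dz], ...], "twist": [[wx, wy, wz], ...], "hand": [hand, ...]}. A call has 1 to 12 rows; each row shifts and turns the commanded pose from where the row before left it, along the tool's axes as they then stand; what a row does not reach is not made up. A row lasts 1/10 s, in which the tool goes at most 50 mm and 8.59 degrees, less where a joint would pass 70% of its speed; a pose out of reach is approached as far as the arm can. A call is refused whole if a number of a shift passes 5 or a number of a turn 0.15, either way. A call with a gripper value outside its range is refused whole. The fingers move at their own pace and stop on an object; the grip force is fixed at half the most. Time passes only in rows, so rows that do not move let the fingers close. It gives the time, the measured TCP pose, the force, the opening and the grip force at its end, in the units of the state.
- arm.state(): the state, without advancing time (a new reading comes with each control period).
- viewer.read_camera(name): name is "scene" or "top" or "wrist"; returns (picture, depth): 384x512x3 uint8, blue, green, red; 384x512 float32, m along the optical axis (not along the pixel's ray), 0 where there is no reading.
- viewer.camera_params(name): a dict with "intrinsics" (3x3 intrinsics, pixels), "rvec" (rotation vector, rad) and "tvec" (3), from world to camera coordinates, as OpenCV has them. Camera axes: x right, y down, z forward; pixel columns grow to the right and rows downward; lengths in m; the calibration is good to about 2 mm. A picture is of the moment at which its call begins: read the wrist's pose just before it. camera_params takes no time and is no camera call; for the wrist camera it gives the pose at the moment of the call.
- order.finish_job(): hands the job in; it is judged then, once.
The state is a dict: "time_s": time; "qpos": joint angles; "qd": joint speeds; "joint_efforts": joint torques, N m; "ee_pos": TCP position; "orientation": TCP orientation; "ft_force": force on the tool from outside, world axes, zero at the start; "ft_torque": the same for the moment, N m; "finger_gap": finger opening in m; "grasp_force": force on a finger pad.
Only numpy, scipy, OpenCV 4.12 (cv2) and the standard library are available. Lean on these libraries where they do the work, as an engineer would, in place of code of your own. Each camera call takes 0.05 s, during which the arm holds its last target. There are 200 camera calls.

## Working session

There is one attempt and no reset: what is moved stays moved. The work goes in short steps, Python scripts to look and compute and a tool call to move; the robot and the scene stay as the last step left them, time stands still between calls to the robot, and variables do not carry over. Pictures are saved under pics/ and viewed, at most 10 in all, crops included, and the job is handed in when it is done.

Besides the shell and the picture viewer there is one more tool, called after "Emit:" as name(argument=value, ...), one argument or row to a line, values as JSON. servo_tool: Moves the arm, as the interface text tells. Its arguments: {"type":"object","properties":{"offset":{"type":"array"},"twist":{"type":"array"},"hand":{"type":"array"}},"required":["offset","twist","hand"]}

```bash
mkdir -p pics; cat > h.py <<'E'
import numpy as np, cv2
from cell import arm, viewer, order
def grab(n):
    im,d=viewer.read_camera(n); p=viewer.camera_params(n)
    return im,d,np.array(p["intrinsics"]),cv2.Rodrigues(np.array(p["rvec"],float))[0],np.array(p["tvec"],float).ravel()
def ray(uv,K,R,t,z):
    uv=np.atleast_2d(uv).astype(float)
    r=(np.c_[uv,np.ones(len(uv))]@np.linalg.inv(K).T)@R
    c=-R.T@t
    return c+r*((z-c[2])/r[:,2])[:,None]
def cloud(d,K,R,t):
    v,u=np.indices(d.shape)
    p=np.stack([u,v,np.ones_like(u)],-1)@np.linalg.inv(K).T*d[...,None]
    return (p-t)@R
E
python3 - <<'E'
from h import *
for n in("top","scene"):
    g=grab(n); cv2.imwrite(f"pics/{n}1.png",g[0]); np.savez(f"{n}1.npz",im=g[0],d=g[1],K=g[2],R=g[3],t=g[4])
    print(n,-g[3].T@g[4],g[3][2])
s=arm.state(); print(s["time_s"],s["ee_pos"],s["orientation"],s["finger_gap"])
E
```

```text
top [0.32473892 0.00181352 1.15170972] [ 0.18230846 -0.0073558  -0.98321387]
scene [0.85919234 0.39087063 0.7376222 ] [-0.37161646 -0.47771203 -0.796048  ]
0.1 [ 0.22518376 -0.55585873  0.23064262] [[ 9.26884841e-01  3.75345776e-01 -2.00470154e-04]
 [ 3.75345767e-01 -9.26884247e-01  1.07179257e-03]
 [ 2.16480185e-04 -1.06867391e-03 -9.99999406e-01]] 0.08554941032099818
```

View pics/top1.png

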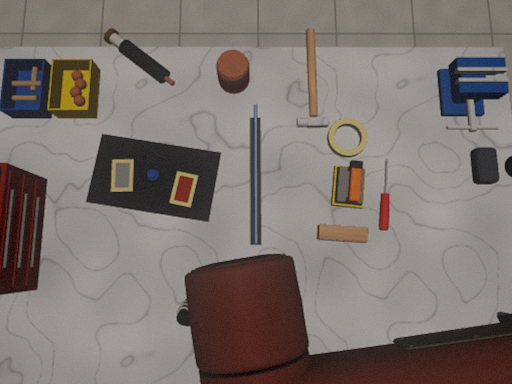

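View pics/scene1.png

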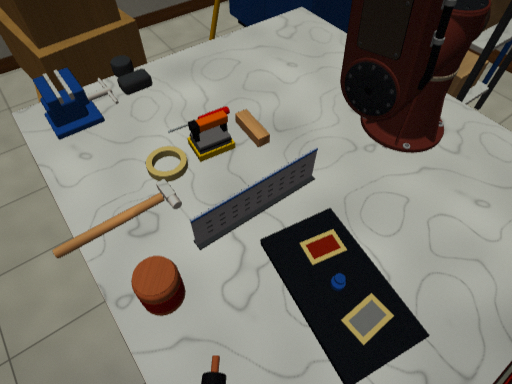

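The top view shows the lamp at about (356,183) with its black end up, the red patch at (184,189), the grey patch at (122,175), the magnet at (153,175), and the screen along u≈255. The scene view agrees. The robot is at the bottom, so image up is +x and image left is +y.

```bash
python3 - <<'E'
from h import *
def blob(m,box):
    k=np.zeros_like(m);u0,u1,v0,v1=box;k[v0:v1,u0:u1]=m[v0:v1,u0:u1]
    c=max(cv2.findContours(k,cv2.RETR_EXTERNAL,cv2.CHAIN_APPROX_NONE)[0],key=cv2.contourArea);return c[:,0,:]
def rect(P):
    r=cv2.minAreaRect((P[:,:2]*1000).astype(np.float32)); b=cv2.boxPoints(r)
    e=b[1]-b[0],b[2]-b[1]; l=max(e,key=np.linalg.norm); a=np.degrees(np.arctan2(l[1],l[0]))%180
    return np.round(r[0],1),np.round(r[1],1),round(a,1)
B={"top":dict(red=(165,205,165,215),or_=(335,370,155,210),yel=(325,370,160,212),blue=(240,265,100,250),mag=(140,165,165,190)),
 "scene":dict(red=(295,350,225,270),or_=(185,232,100,135),yel=(185,240,125,160),blue=(185,322,145,225),mag=(325,350,270,295))}
for n in B:
    z=np.load(n+"1.npz");im=z["im"];K,R,t,d=z["K"],z["R"],z["t"],z["d"]
    hsv=cv2.cvtColor(im,cv2.COLOR_BGR2HSV);C=cloud(d,K,R,t)
    H,S,V=cv2.split(hsv)
    red=(((H<8)|(H>172))&(S>120)&(V>50)).astype(np.uint8)
    org=((H>=5)&(H<16)&(S>180)&(V>150)).astype(np.uint8)
    yel=((H>=18)&(H<35)&(S>130)&(V>80)).astype(np.uint8)
    cream=((H>=15)&(H<35)&(S>40)&(V>130)).astype(np.uint8)
    blue=((H>100)&(H<125)&(S>90)).astype(np.uint8)
    c=blob(red,B[n]["red"]);print(n,"red",rect(ray(c,K,R,t,.046)))
    u0,u1,v0,v1=B[n]["red"];c=blob(cream,(u0-8,u1+8,v0-8,v1+8));print(" frame",rect(ray(c,K,R,t,.046)))
    c=blob(org,B[n]["or_"]);print(" orange@.102",rect(ray(c,K,R,t,.102)))
    P=C[c[:,1],c[:,0]];print("  z",np.percentile(P[:,2],[10,50,90]))
    m=np.zeros_like(org);cv2.drawContours(m,[c],-1,1,-1)
    P=C[(m>0)&(d>0)];P=P[P[:,2]>.094];print("  top pts",P.mean(0),rect(P))
    c=blob(yel,B[n]["yel"]);print(" yel@.022",rect(ray(c,K,R,t,.022)))
    c=blob(blue,B[n]["mag"]);print(" mag@.076",rect(ray(c,K,R,t,.076)))
    u0,u1,v0,v1=B[n]["blue"];Q=C[v0:v1,u0:u1].reshape(-1,3);Q=Q[(Q[:,2]>.1)&(Q[:,2]<.125)];print(" screen",rect(Q),Q[:,2].max())
    # panel & lamp region by height
    Q=C.reshape(-1,3)
    W=Q[(Q[:,2]>.09)&(Q[:,2]<.115)&(Q[:,1]<-.1)&(Q[:,1]>-.32)&(Q[:,0]>.4)&(Q[:,0]<.65)];print(" bar by height",rect(W),W.mean(0))
E
```

```text
top red (array([510. , 184.9]), array([34.4, 65.1]), np.float32(167.6))
 frame (array([509. , 184.3]), array([56.9, 86.9]), np.float32(168.0))
 orange@.102 (array([ 512.1, -260.8]), array([23.5, 81.2]), np.float32(173.8))
  z [0.09920099 0.101451   0.10409873]
  top pts [ 0.51128325 -0.2608952   0.10153193] (array([ 511.9, -261.1]), array([24.3, 81.3]), np.float32(172.2))
 yel@.022 (array([ 519.3, -260.4]), array([ 83.8, 108.7]), np.float32(173.6))
 mag@.076 (array([542. , 261.2]), array([29.7, 28.6]), np.float32(2.3))
 screen (array([543.2,  -8.5]), array([  5.3, 359.8]), np.float32(179.9)) 0.11517379223874814
 bar by height (array([ 520.6, -263.3]), array([ 29.3, 106.2]), np.float32(173.4)) [ 0.51952291 -0.26193618  0.100891  ]
scene red (array([511.6, 183. ]), array([34.9, 64.8]), np.float32(167.7))
 frame (array([511.2, 182.4]), array([57.1, 87.9]), np.float32(167.9))
 orange@.102 (array([ 514., -262.]), array([26.8, 81.7]), np.float32(173.8))
  z [0.10075932 0.10221199 0.1036722 ]
  top pts [ 0.51487694 -0.26133628  0.10267709] (array([ 514.5, -262.2]), array([28.7, 81.6]), np.float32(175.5))
 yel@.022 (array([ 525.7, -261. ]), array([ 85.6, 114. ]), np.float32(172.4))
 mag@.076 (array([558.6, 265. ]), array([49.4, 41.1]), np.float32(20.9))
 screen (array([546.8,  -7.6]), array([358.2,   9.1]), np.float32(0.1)) 0.11388053987143723
 bar by height (array([ 524.7, -263.3]), array([ 32. , 103.9]), np.float32(173.5)) [ 0.52796999 -0.25942862  0.10059423]
```

Emit:
servo_tool(
  offset=[
    [0,0,0],
    [0,0,0],
    [0,0,0],
    [0,0,0],
    [0,0,0],
    [0,0,0],
    [0,0,0],
    [0,0,0],
    [0,0,0],
    [0,0,0],
    [0,0,0],
    [0,0,0],
  ],
  twist=[
    [0,0,-0.147],
    [0,0,-0.147],
    [0,0,-0.147],
    [0,0,-0.147],
    [0,0,-0.147],
    [0,0,-0.147],
    [0,0,-0.147],
    [0,0,-0.147],
    [0,0,-0.147],
    [0,0,-0.147],
    [0,0,-0.147],
    [0,0,-0.147],
  ],
  hand=[1,1,1,1,1,1,1,1,1,1,1,1],
)

```text
time_s: 1.3
ee_pos: [0.2252, -0.5559, 0.2309]
orientation: [[-0.551, 0.834, -0.0], [0.834, 0.551, 0.001], [0.001, 0.0, -1.0]]
ft_force: [-0.1, -0.7, 0.3]
finger_gap: 0.0855
grasp_force: 0.0
```

Emit:
servo_tool(
  offset=[
    [0,0,0],
    [0,0,0],
    [0,0,0],
    [0,0,0],
    [0,0,0],
    [0,0,0],
    [0,0,0],
  ],
  twist=[
    [0,0,-0.147],
    [0,0,-0.147],
    [0,0,-0.147],
    [0,0,-0.147],
    [0,0,-0.147],
    [0,0,-0.147],
    [0,0,0],
  ],
  hand=[1,1,1,1,1,1,1],
)

```text
time_s: 2.0
ee_pos: [0.2252, -0.556, 0.2309]
orientation: [[-0.994, 0.108, -0.0], [0.108, 0.994, 0.001], [0.0, 0.001, -1.0]]
ft_force: [0.4, 0.2, 0.0]
finger_gap: 0.0855
grasp_force: 0.0
```

Emit:
servo_tool(
  offset=[
    [-2.17,2.71,0],
    [-2.17,2.71,0],
    [-2.17,2.71,0],
    [-2.17,2.71,0],
    [-2.17,2.71,0],
    [-2.17,2.71,0],
    [-2.17,2.71,0],
    [-2.17,2.71,0],
    [-2.17,2.71,0],
    [-2.17,2.71,0],
    [-2.17,2.71,0],
    [-2.17,2.71,0],
  ],
  twist=[
    [0,0,0],
    [0,0,0],
    [0,0,0],
    [0,0,0],
    [0,0,0],
    [0,0,0],
    [0,0,0],
    [0,0,0],
    [0,0,0],
    [0,0,0],
    [0,0,0],
    [0,0,0],
  ],
  hand=[1,1,1,1,1,1,1,1,1,1,1,1],
)

```text
time_s: 3.2
ee_pos: [0.5208, -0.2605, 0.2311]
orientation: [[-0.993, 0.116, -0.0], [0.116, 0.993, -0.0], [0.0, -0.0, -1.0]]
ft_force: [0.1, 0.2, 0.3]
finger_gap: 0.0854
grasp_force: 0.0
```

Check alignment with the wrist camera.

```bash
python3 - <<'E'
from h import *
s=arm.state();g=grab("wrist");im,d,K,R,t=g;cv2.imwrite("pics/w1.png",im);np.savez("w1.npz",im=im,d=d,K=K,R=R,t=t)
print(s["ee_pos"],s["orientation"][:,0] if hasattr(s["orientation"],"shape") else s["orientation"])
print(-R.T@t,R[2])
C=cloud(d,K,R,t);Q=C[(d>0)];W=Q[(Q[:,2]>.096)&(Q[:,2]<.11)&(abs(Q[:,0]-.52)<.09)&(abs(Q[:,1]+.26)<.05)]
print(len(W),W.mean(0) if len(W) else 0,cv2.minAreaRect((W[:,:2]*1000).astype(np.float32)),cv2.fitLine((W[:,:2]*1000).astype(np.float32),cv2.DIST_L2,0,.01,.01).ravel())
E
```

```text
[ 0.52082679 -0.26051647  0.23113709] [-9.93297950e-01  1.15581842e-01  1.42564080e-04]
[ 0.44134249 -0.2470167   0.37316948] [ 0.31862174 -0.03617086 -0.94719156]
2956 [ 0.52390327 -0.25884557  0.1012691 ] ((526.8475952148438, -259.2506103515625), (27.97863006591797, 105.85210418701172), 83.40599822998047) [ 9.9347627e-01 -1.1403885e-01  5.2390326e+02 -2.5884558e+02]
```

View pics/w1.png

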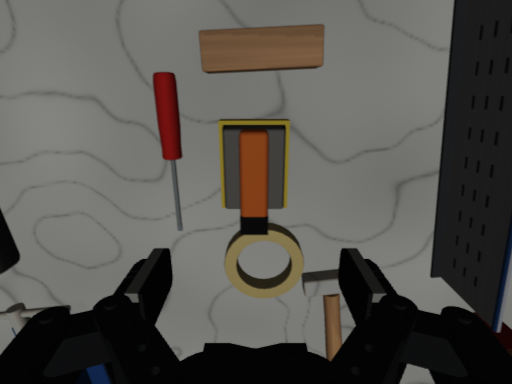

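The wrist view shows the bar from (254,130) to (254,232), parallel to the tool. The driver at (168,115) and the wood block are clear of the fingers. I'll descend and grip.

Emit:
servo_tool(
  offset=[
    [-0.2,0,1.6],
    [0,0,1.6],
    [0,0,1.6],
    [0,0,1.6],
    [0,0,1.6],
    [0,0,1.6],
    [0,0,1.6],
    [0,0,1.6],
    [0,0,1.6],
    [0,0,1.0],
    [0,0,0.9],
    [0,0,0],
  ],
  twist=[
    [0,0,0],
    [0,0,0],
    [0,0,0],
    [0,0,0],
    [0,0,0],
    [0,0,0],
    [0,0,0],
    [0,0,0],
    [0,0,0],
    [0,0,0],
    [0,0,0],
    [0,0,0],
  ],
  hand=[1,1,1,1,1,1,1,1,1,1,1,1],
)

```text
time_s: 4.45
ee_pos: [0.5215, -0.2615, 0.067]
orientation: [[-0.994, 0.111, -0.001], [0.111, 0.994, 0.001], [0.001, 0.001, -1.0]]
ft_force: [0.5, -0.5, 0.0]
finger_gap: 0.0854
grasp_force: 0.0
```

Emit:
servo_tool(
  offset=[
    [0,0,0],
    [0,0,0],
    [0,0,0],
    [0,0,0],
    [0,0,0],
    [0,0,0],
    [0,0,0],
    [0,0,0],
    [0,0,0],
    [0,0,0],
  ],
  twist=[
    [0,0,0],
    [0,0,0],
    [0,0,0],
    [0,0,0],
    [0,0,0],
    [0,0,0],
    [0,0,0],
    [0,0,0],
    [0,0,0],
    [0,0,0],
  ],
  hand=[0,0,0,0,0,0,0,0,0,0],
)

```text
time_s: 5.45
ee_pos: [0.5223, -0.2624, 0.0689]
orientation: [[-0.994, 0.111, 0.001], [0.111, 0.994, -0.001], [-0.001, -0.001, -1.0]]
ft_force: [-0.4, -2.2, 5.9]
finger_gap: 0.0276
grasp_force: 60.5
```

Emit:
servo_tool(
  offset=[
    [0,0,-0.6],
    [0,0,-1.0],
    [0,0,-1.5],
    [0,0,-1.5],
    [0,0,-1.5],
    [0,0,-1.5],
    [0,0,-1.5],
    [0,0,-1.5],
    [0,0,-1.5],
    [0,0,-1.5],
    [0,0,-1.5],
    [0,0,-1.0],
  ],
  twist=[
    [0,0,0],
    [0,0,0],
    [0,0,0],
    [0,0,0],
    [0,0,0],
    [0,0,0],
    [0,0,0],
    [0,0,0],
    [0,0,0],
    [0,0,0],
    [0,0,0],
    [0,0,0],
  ],
  hand=[0,0,0,0,0,0,0,0,0,0,0,0],
)

```text
time_s: 6.65
ee_pos: [0.5223, -0.2622, 0.2311]
orientation: [[-0.994, 0.111, 0.001], [0.111, 0.994, -0.001], [-0.001, -0.001, -1.0]]
ft_force: [0.7, 0.8, -4.4]
finger_gap: 0.0272
grasp_force: 59.7
```

```bash
python3 - <<'E'
from h import *
s=arm.state();print(s["ee_pos"],s["ft_force"],s["ft_torque"])
im,d,K,R,t=grab("scene");cv2.imwrite("pics/s2.png",cv2.resize(im[40:240,120:380],None,fx=2.5,fy=2.5))
E
```

```text
[ 0.52226252 -0.26218684  0.23107785] [ 0.66729125  0.79501572 -4.40485472] [-0.00671329 -0.05606052  0.00504526]
```

View pics/s2.png

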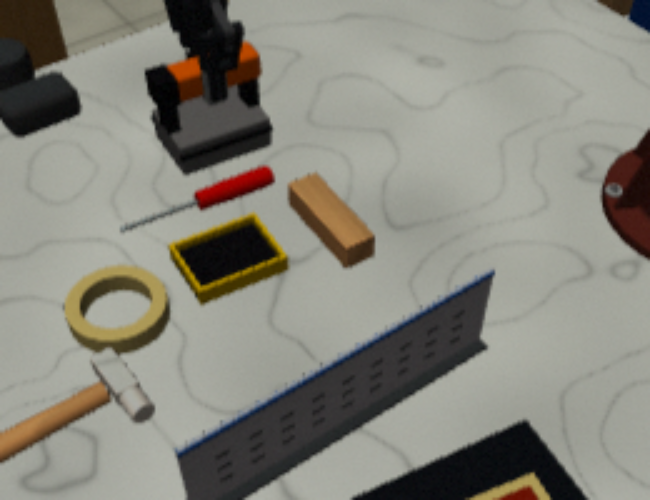

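The lamp hangs level under the fingers, the nest at (228,257) is empty, and the objects around it haven't moved. Next is the carry over the screen.

Emit:
servo_tool(
  offset=[
    [0.2,1.5,0],
    [0.4,2.5,0],
    [0.4,3,0],
    [0.4,3,0],
    [0.4,3,0],
    [0.4,3,0],
    [0.4,3,0],
    [0.4,3,0],
    [0.4,3,0],
    [0.4,3,0],
    [0.4,3,0],
    [0.4,3,0],
  ],
  twist=[
    [0,0,0],
    [0,0,0],
    [0,0,0],
    [0,0,0],
    [0,0,0],
    [0,0,0],
    [0,0,0],
    [0,0,0],
    [0,0,0],
    [0,0,0],
    [0,0,0],
    [0,0,0],
  ],
  hand=[0,0,0,0,0,0,0,0,0,0,0,0],
)

```text
time_s: 7.9
ee_pos: [0.5129, 0.083, 0.2285]
orientation: [[-0.994, 0.11, -0.001], [0.11, 0.994, 0.0], [0.001, 0.0, -1.0]]
ft_force: [1.6, -0.5, -5.5]
finger_gap: 0.0274
grasp_force: 60.1
```

Emit:
servo_tool(
  offset=[
    [0.4,3,0],
    [0.4,3,0],
    [0.4,2.2,0],
    [0.2,1.0,0],
    [0,0,0],
    [0,0,0],
    [0,0,0],
    [0,0,0],
    [0,0,0],
  ],
  twist=[
    [0,0,0],
    [0,0,0],
    [0,0,0],
    [0,0,0],
    [0,0,0.025],
    [0,0,0.025],
    [0,0,0.025],
    [0,0,0.025],
    [0,0,0],
  ],
  hand=[0,0,0,0,0,0,0,0,0],
)

```text
time_s: 8.8
ee_pos: [0.5103, 0.1734, 0.2293]
orientation: [[-0.977, 0.212, 0.0], [0.212, 0.977, -0.0], [-0.0, -0.0, -1.0]]
ft_force: [0.7, -0.0, -5.1]
finger_gap: 0.0271
grasp_force: 60.3
```

```bash
python3 - <<'E'
from h import *
s=arm.state();e=s["ee_pos"];print(e,s["orientation"][:,0],s["ft_force"],s["grasp_force"],s["time_s"])
for n in("scene","top"):
    im,d,K,R,t=grab(n);np.savez(n+"3.npz",im=im,d=d,K=K,R=R,t=t)
    C=cloud(d,K,R,t);Q=C[d>0]
    k=(abs(Q[:,0]-e[0])<.09)&(abs(Q[:,1]-e[1])<.08)
    for lo,hi in((.155,.2),(.2,.208),(.235,.255)):
        W=Q[k&(Q[:,2]>e[2]-.231+lo)&(Q[:,2]<e[2]-.231+hi)]
        print(n,lo,len(W),[np.round(x,1) for x in cv2.minAreaRect((W[:,:2]*1000).astype(np.float32))] if len(W)>5 else "",W.min(0) if len(W) else "")
im,d,K,R,t=np.load("scene3.npz").values();cv2.imwrite("pics/s3.png",cv2.resize(im[100:384,200:480],None,fx=2,fy=2))
E
```

```text
[0.51025983 0.17338808 0.22927408] [-9.77376421e-01  2.11507275e-01 -6.47290966e-05] [ 0.7098737  -0.00536624 -5.12311216] 60.257588624954224 8.8
scene 0.155 400 [array([511.3, 172.9]), array([71.9, 97.5]), np.float64(77.4)] [0.47099744 0.12712219 0.17456383]
scene 0.2 399 [array([511.9, 172.5]), array([71.7, 95.6]), np.float64(78.1)] [0.46897975 0.12789573 0.19832535]
scene 0.235 236 [array([537. , 173.8]), array([57.1, 55.7]), np.float64(2.4)] [0.50741679 0.14479266 0.23357727]
top 0.155 70 [array([486.9, 151.9]), array([ 52.3, 114.5]), np.float64(42.6)] [0.45445216 0.12752489 0.17450866]
top 0.2 202 [array([507.4, 171.6]), array([71.2, 96.2]), np.float64(77.6)] [0.45297953 0.12718491 0.19878803]
top 0.235 55 [array([502.6, 156.9]), array([ 22.4, 105.3]), np.float64(68.1)] [0.45492566 0.14763266 0.23571444]
```

View pics/s3.png

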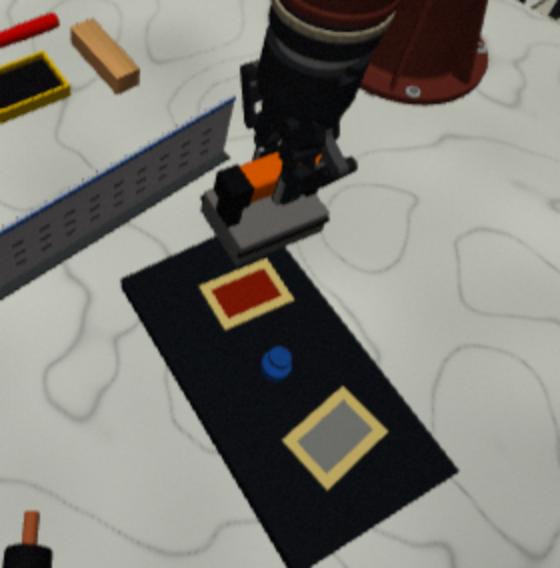

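The lamp is above the patch area with its long side parallel to the patch. It needs about 11 mm more in +y.

Emit:
servo_tool(
  offset=[
    [0.1,0.6,0],
    [0,0.5,0],
    [0,0,1],
    [0,0,1],
    [0,0,1],
    [0,0,1],
    [0,0,1],
    [0,0,1],
    [0,0,1],
    [0,0,1],
    [0,0,1],
    [0,0,0.5],
  ],
  twist=[
    [0,0,0],
    [0,0,0],
    [0,0,0],
    [0,0,0],
    [0,0,0],
    [0,0,0],
    [0,0,0],
    [0,0,0],
    [0,0,0],
    [0,0,0],
    [0,0,0],
    [0,0,0],
  ],
  hand=[0,0,0,0,0,0,0,0,0,0,0,0],
)

```text
time_s: 10.1
ee_pos: [0.511, 0.1849, 0.1329]
orientation: [[-0.978, 0.209, -0.001], [0.209, 0.978, -0.0], [0.001, -0.0, -1.0]]
ft_force: [-0.4, 0.3, -4.9]
finger_gap: 0.0274
grasp_force: 60.3
```

Emit:
servo_tool(
  offset=[
    [0,0,0],
    [0,0,0],
    [0,0,0],
  ],
  twist=[
    [0,0,0],
    [0,0,0],
    [0,0,0],
  ],
  hand=[0,0,0],
)

```text
time_s: 10.4
ee_pos: [0.5119, 0.185, 0.1349]
orientation: [[-0.978, 0.209, 0.001], [0.209, 0.978, 0.0], [-0.001, 0.0, -1.0]]
ft_force: [0.1, 0.3, -5.6]
finger_gap: 0.027
grasp_force: 60.3
```

```bash
cat > m.py <<'E'
from h import *
s=arm.state();e=s["ee_pos"];print(e,s["orientation"],s["ft_force"],s["grasp_force"],s["time_s"])
for n in("scene","top"):
    im,d,K,R,t=grab(n);np.savez(n+"4.npz",im=im,d=d,K=K,R=R,t=t)
    C=cloud(d,K,R,t);Q=C[d>0]
    k=(abs(Q[:,0]-e[0])<.07)&(abs(Q[:,1]-e[1])<.055)&(abs(Q[:,2]-e[2]+.023)<.008)
    W=Q[k];print(n,len(W),"head top z",np.percentile(W[:,2],[10,50,90]),cv2.minAreaRect((W[:,:2]*1000).astype(np.float32)))
    A=np.linalg.lstsq(np.c_[W[:,:2]-W[:,:2].mean(0),np.ones(len(W))],W[:,2],rcond=None)[0];print(" tilt",A)
    k=(abs(Q[:,0]-.53)<.07)&(Q[:,1]>.2)&(Q[:,1]<.35)&(Q[:,2]<.056)&(Q[:,2]>.036);print(" panel z",np.median(Q[k][:,2]))
im=np.load("scene4.npz")["im"];cv2.imwrite("pics/s4.png",cv2.resize(im[180:340,230:430],None,fx=3,fy=3))
E
python3 m.py
```

```text
[0.51186184 0.18502415 0.13491664] [[-9.77862329e-01  2.09246518e-01  1.07703355e-03]
 [ 2.09246640e-01  9.77862896e-01  1.29954714e-06]
 [-1.05291922e-03  2.26636431e-04 -9.99999420e-01]] [ 0.0957784   0.27946597 -5.58160675] 60.34117341041565 10.4
scene 705 head top z [0.10872252 0.11208981 0.11368319] ((513.2495727539062, 185.12942504882812), (69.50458526611328, 96.31041717529297), 77.41068267822266)
 tilt [-0.01358767 -0.0222011   0.11170108]
 panel z 0.04659574399381661
top 300 head top z [0.1084678  0.11192641 0.11451208] ((508.81787109375, 182.53936767578125), (70.6485824584961, 95.62944030761719), 77.45044708251953)
 tilt [0.01751342 0.02390233 0.11167441]
 panel z 0.0456627417545813
```

View pics/s4.png

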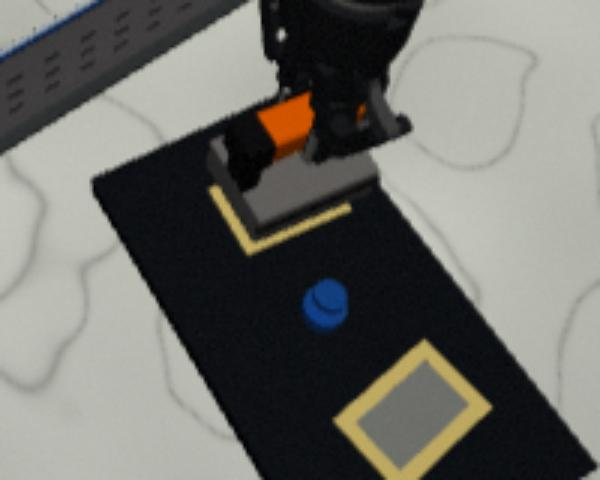

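The lens is about 32 mm above the patch, centred within about 2 mm and level. I'll lower it 17 mm.

Emit:
servo_tool(
  offset=[
    [0,0,0.4],
    [0,0,0.4],
    [0,0,0.4],
    [0,0,0.3],
    [0,0,0.2],
    [0,0,0],
    [0,0,0],
    [0,0,0],
    [0,0,0],
  ],
  twist=[
    [0,0,0],
    [0,0,0],
    [0,0,0],
    [0,0,0],
    [0,0,0],
    [0,0,0],
    [0,0,0],
    [0,0,0],
    [0,0,0],
  ],
  hand=[0,0,0,0,0,0,0,0,0],
)

```text
time_s: 11.4
ee_pos: [0.5116, 0.185, 0.1175]
orientation: [[-0.978, 0.209, 0.0], [0.209, 0.978, -0.0], [-0.0, 0.0, -1.0]]
ft_force: [-0.2, -0.6, -5.9]
finger_gap: 0.027
grasp_force: 60.4
```

```bash
python3 m.py
```

```text
[0.51157269 0.18500022 0.11746343] [[-9.77860599e-01  2.09257136e-01  3.15781394e-04]
 [ 2.09257129e-01  9.77860650e-01 -5.54029423e-05]
 [-3.20383661e-04  1.19031536e-05 -9.99999949e-01]] [-0.23218267 -0.61914416 -5.89923067] 60.35346865653992 11.4
scene 673 head top z [0.09088845 0.09471888 0.09638382] ((513.1915283203125, 184.92276000976562), (69.96200561523438, 96.02404022216797), 77.278564453125)
 tilt [-0.01990548 -0.03245064  0.0942765 ]
 panel z 0.04656958251476953
top 281 head top z [0.09085772 0.09432431 0.09694702] ((508.09466552734375, 181.60845947265625), (67.95232391357422, 95.6654052734375), 77.84837341308594)
 tilt [0.013288   0.04401311 0.09404008]
 panel z 0.04661705087274679
```

The head top is at 0.0945 m, so the lens is about 14.5 mm above the panel and centred. Handing in.

```bash
python3 -c "
from cell import order
print(order.finish_job())"
```

```text
the job is handed in; nothing more can be done
None
```

I handed the job in at about 11.5 s. At my last measurement the lamp was gripped and level, with its lens about 14.5 mm above the red patch, centred within about 3 mm and its long side parallel to the rectangle's; the hand-in call returned no verdict.

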